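# Turn the keyed lid of a specimen jar home

### The arm

A 6-joint arm with a two-finger parallel gripper is mounted at the origin on a cart in front of the work surface, level with it; the furniture and walls round the work are solid. World frame = base frame: x ahead of the robot, y to its left, z up, the work surface at z = 0. Lengths are in mm, angles in degrees, forces in N, time in s.
With the tool pointing down it reaches from about 350 to 925 mm from the base axis. Payload 6.4 kg.
Tool frame: the origin (TCP) lies at the very end of the fingers, on their centre line; the grasp point (between the pads) lies 19 mm behind it (grip_point_offset is the distance from the TCP to the grasp point, in mm); z points along the fingers, y is the direction in which the jaws open and shut (so a half turn about z gives the same grasp; the last joint's range is limited). The gripper opens to 85 mm and grips with 20 to 120 N. Pads are 22 mm wide; open, the fingers measure 114 mm over their backs; the gripper's body (76 mm by 85 mm) begins 54 mm behind the grasp point. The pads swing forward as they close: fully open they stand 13 mm farther back than shut.
Start: joints at [-76.667, 14.043, 89.255, -0, 76.702, -9.975], TCP at [257.193, -596.964, 231.29] pointing down, gripper open.
Joint ranges: [-179.41, 179.41], [-58.25, 129.5], [7.25, 145.43], [-54.29, 234.29], [11.92, 165.04], [-157.13, 157.13]. Speed limits (degrees/s): [147.25, 147.25, 180, 180, 180, 180].

### API

Orientations are given as a 3x3 rotation matrix whose columns are the frame's x, y, z axes.
In Python, from plant import * gives the robot as it stands. Calls block until the motion is done:
- move_pose(position, orientation): joint-space move of the TCP to a pose.
- movel(position, feed=150, orientation=None): straight line of the TCP; orientation=None keeps the orientation; feed is the mean speed in mm/s.
- goto_joints(angles): joint-space move.
- move_gripper(opening, force=None): opening from 0.0 (shut) to 1.0 (fully open); force is the grip in N (None keeps the last); returns when the fingers have stopped.
- hold(seconds).
- solve_ik(position, orientation): joint angles nearest the present ones, or None.
- get_image(name): name is "scene" or "top"; returns a dict with "frame" (480x640x3 uint8, red, green, blue), "z_map" (480x640 float32, mm along the optical axis (not along the pixel's ray), 0 where there is no reading), "camera_matrix" (3x3 intrinsics, pixels), "D" ([k1, k2, p1, p2, k3] as OpenCV has them; the pictures are not rectified), "R" (3x3) and "t" (3): a world point X has camera coordinates R X + t. Camera axes: x right, y down, z forward; pixel columns grow to the right and rows downward; lengths in mm; the calibration is good to about 2 mm. A picture is of the moment at which its call begins.
A pose or a line that the arm cannot do raises IKError and nothing moves.
- sign_off(): hands the job in, once; it reports no verdict.
Readings, each from a call of its own:
- current_clock(): time.
- current_q(): joint angles.
- current_joint_velocities(): joint speeds.
- current_tau(): joint torques, N m.
- current_eef_pos(): TCP position.
- current_orientation(): TCP orientation.
- current_ft_force(): force on the tool from outside, world axes, zero at the start.
- current_moment(): the same for the moment, N m.
- current_width(): opening from 0.0 (shut) to 1.0 (fully open).
Only numpy, scipy, OpenCV 4.12 (cv2) and the standard library are available. Lean on these libraries where they do the work, as an engineer would, in place of code of your own. Each camera call takes 0.05 s, during which the arm holds its last target. There are 200 camera calls.

### The job

The lid of the specimen jar was put on askew: the key under its edge is riding on top of the jar's rim instead of sitting in its notch. Turn the lid where it sits until the key drops into the notch (its stud is there to push it round by, and clockwise seen from above is the short way), then press the lid down past its spring catches until it is fully home and level, without taking it off the jar. Leave the other things on the desk where they are.

Things in the scene. Friction and masses are not known exactly. Their poses are not given: they have to be found in the camera images.
- jar_mouth (a point): Centre of the rim plane (68 mm above the desk) of a fixed round aluminium jar: wall outer radius 54, inner 44, shoulder of radius 60 below. It stands in the middle of a fixed square grey plate, 150 x 150 x 8. z is up; x, y are the plate's and say nothing of the jar's one notch, a slot 20 wide, 13 deep in the rim, whose bearing is unknown and hidden under the lid.
- lid: Black lid, 120 mm across, 0.35 to 0.5 kg. Origin: centre of its plate's underside, which lies on the rim when home. z is its axis (up), x points to the key, away from the stud. Plate 5 thick, low boss (radius 15) in the middle, its top 11 above the origin; skirt hanging 22 outside the jar. A plug with 1 play centres it; it is slippery: 1 to 5 N at the stud turn it. Home, a gap of 2 is left over the shoulder.
- key_mark (a point): Point of the lid's flat top over the key, 49 mm from the axis on +x, at a raised steel bar 18 x 5. Key: 13 wide, 9 tall. The point is 14 above jar_mouth while the key rides on the rim, 7.5 to 10.5 once it has dropped into the notch (then the notch's wall stops the turning), 5 when home. The turn needed at the start is 0.6 to 2.6 rad clockwise from above.
- stud_centre (a point): Centre, half-way up, of the lid's upright round steel stud, diameter 16 mm, 22 tall from the lid's flat top, 44 from the axis, opposite the key; for pushing the lid round. It is 16 above jar_mouth when home. Two spring catches in the mouth hold the dropped lid's key side 3 to 5 above home; 6 to 15 N pressed down on the central boss, or over the key, takes it past them.
- specimen: Small round mounted metal specimen, 22 mm across, 11 tall, on the desk beside the plate; origin under its centre. To be left alone.
- casting: Small grey cast tee, 32 x 35 x 10 mm, on the desk beside the plate; origin under its centre. To be left alone.
- loupe: Folding loupe, 35 x 28 x 12 mm, at the back right; origin under its centre. To be left alone.
- hex_key: Bent hexagon key, 31 x 88 x 5 mm, on the right; origin under its centre. To be left alone.

How it is judged:
By the outcome, as a careful person would: the job done as asked, in the order asked, and still so for the second after the job is handed in, with the robot touching nothing.
It also fails if it takes over 54 s, if anything falls off the work surface, if the arm or the gripper's body presses on something with over 40 N, if the wrist force passes 120 N, or if a joint passes its speed limit or range.

## Working session

There is one attempt and no reset: what is moved stays moved. The work goes in short steps, each a Python script; the robot and the scene stay as the last script left them, time stands still between calls to the robot, and variables do not carry over. Pictures are saved under pics/ and viewed, about 8 in all and at most 12, crops included, and the job is handed in when it is done.

```bash
ls; mkdir -p pics; python3 - <<'E'
from plant import *
import cv2,numpy as np,pickle
d={n:get_image(n) for n in("scene","top")}
pickle.dump(d,open("im0.pkl","wb"))
for n in d:
    cv2.imwrite(f"pics/{n}0.png",d[n]["frame"][:,:,::-1]); print(n,d[n]["camera_matrix"],d[n]["D"],d[n]["R"],d[n]["t"],-np.array(d[n]["R"]).T@d[n]["t"])
print(current_clock(),current_ft_force())
E
```

```text
pics
scene [[563.51263297   0.         313.98872346]
 [  0.         563.51263297 244.65778078]
 [  0.           0.           1.        ]] [-0.17749223  0.          0.          0.          0.        ] [[ 0.76501011 -0.64370381 -0.0201232 ]
 [-0.29467311 -0.32207883 -0.89968494]
 [ 0.57264936  0.69419784 -0.43607576]] [-542.87391181  186.46111038  866.69652334] [ -26.06410474 -891.05368114  534.77723695]
top [[622.70481478   0.         318.68776129]
 [  0.         622.70481478 237.36148367]
 [  0.           0.           1.        ]] [0.01226738 0.         0.         0.         0.        ] [[-0.01592271 -0.99986474 -0.00412034]
 [-0.99722771  0.01618002 -0.07262986]
 [ 0.0726867   0.00295246 -0.99735045]] [-160.91228141  586.28601476 1120.58456308] [ 500.64690645 -173.68511273 1159.53437771]
0.1 [ 0.53002023  0.32566477 -0.18932416]
```

View pics/top0.png

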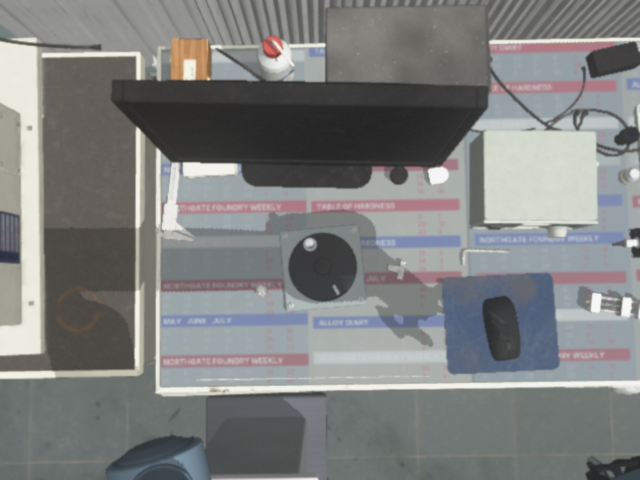

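View pics/scene0.png

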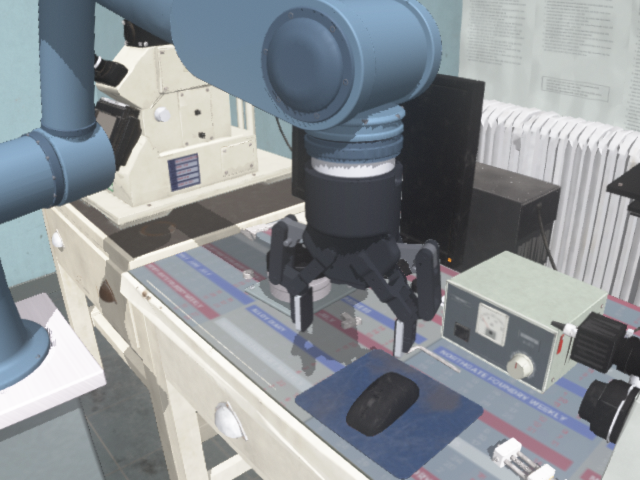

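The top view shows the lid at about (323,266), with the stud at (309,243) at the upper left and the key bar at (336,290) at the lower right. The scene view's line to the lid is blocked by the gripper. Next I'll measure from the top view.

```bash
cat > h.py <<'E'
import cv2,numpy as np
def ray(im,uv,z):
    K,D,R,t=[np.array(im[k],float) for k in("camera_matrix","D","R","t")]
    n=cv2.undistortPoints(np.array(uv,float).reshape(-1,1,2),K,D)[:,0]
    d=np.c_[n,np.ones(len(n))]@R; c=-R.T@t
    return c+d*((z-c[2])/d[:,2])[:,None]
def cloud(im):
    z=im["z_map"]; v,u=np.nonzero(z>0)
    K,D,R,t=[np.array(im[k],float) for k in("camera_matrix","D","R","t")]
    n=cv2.undistortPoints(np.c_[u,v].astype(float).reshape(-1,1,2),K,D)[:,0]
    P=np.full(z.shape+(3,),np.nan); P[v,u]=(np.c_[n,np.ones(len(n))]*z[v,u][:,None]-t)@R
    return P
def lid(im,win=(270,375,220,315)):
    """plate/lid/stud/key from the top picture"""
    u0,u1,v0,v1=win
    f=im["frame"].astype(int).max(2); P=cloud(im)
    W=np.zeros(f.shape,bool); W[v0:v1,u0:u1]=1
    m=((f<75)&W&(P[...,2]>55)).astype(np.uint8)
    c=max(cv2.findContours(m,0,cv2.CHAIN_APPROX_NONE)[0],key=cv2.contourArea)
    h=cv2.convexHull(c); e=cv2.fitEllipse(h)
    disk=cv2.drawContours(np.zeros_like(m),[h],-1,1,-1)
    br=((f>110)&(disk>0)).astype(np.uint8)
    n,l,s,cc=cv2.connectedComponentsWithStats(br)
    return e,[(s[i,4],cc[i],np.nanmedian(P[l==i],0)) for i in range(1,n) if s[i,4]>=6],P,disk,l
E
python3 - <<'E'
import pickle,cv2,numpy as np
from h import *
im=pickle.load(open("im0.pkl","rb"))["top"]
np.set_printoptions(precision=1,suppress=True)
e,b,P,disk,l=lid(im)
print(e,ray(im,[e[0]],76))
for x in b: print(x, ray(im,[x[1]],90),ray(im,[x[1]],82))
q=P[(disk>0)&(l==0)]; q=q[np.isfinite(q[:,2])]
A=np.c_[q[:,:2]-q[:,:2].mean(0),np.ones(len(q))]; print("plane",q.mean(0),np.linalg.lstsq(A,q[:,2],rcond=None)[0]*[100,100,1])
# plate: z 3..20
w=np.zeros(disk.shape,np.uint8); w[205:330,265:385]=1
m=((abs(P[...,2]-8)<5)&(w>0)); 
print("z desk/plate med",np.nanmedian(P[300:305,290:350,2]),np.nanmedian(P[320:325,290:350,2]))
# monitor obstacles
z=P[...,2]; print("monitor",np.nanpercentile(P[90:155,150:470].reshape(-1,3),[1,50,99],axis=0))
print("inst",np.nanpercentile(P[140:220,480:590].reshape(-1,3),[1,50,99],axis=0))
for n in range(2):pass
cv2.imwrite("pics/crop.png",cv2.resize(im["frame"][205:330,255:385,::-1],None,fx=5,fy=4.8,interpolation=cv2.INTER_CUBIC))
E
```

```text
((322.3322448730469, 266.54949951171875), (66.6578598022461, 67.31456756591797), 170.01815795898438) [[ 528.6 -176.    76. ]]
(np.int32(144), array([309.7, 244. ]), array([ 567.3, -155.1,   84.4])) [[ 567.5 -154.8   90. ]] [[ 568.  -154.7   82. ]]
(np.int32(32), array([335.7, 289.5]), array([ 488.6, -198.8,   82.3])) [[ 488.7 -198.2   90. ]] [[ 488.6 -198.4   82. ]]
plane [ 527.5 -176.5   77.6] [-7.5 -4.3 77.6]
z desk/plate med 7.567608711415746 -0.4491688366353635
monitor [[ 709.8 -433.5   -0.4]
 [ 724.7 -160.8  304.8]
 [ 750.9   77.8  389.9]]
inst [[ 602.7 -628.5   94.8]
 [ 669.5 -537.6  111.4]
 [ 736.7 -450.2  116. ]]
```

View pics/crop.png

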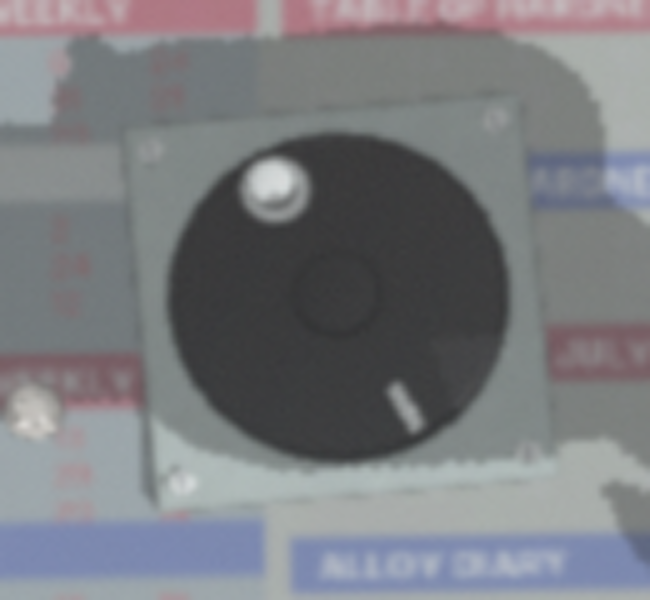

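Lid centre is about (528.7,-176.3), with the stud at bearing 29° and r≈44.5. Lid top tilts 4.9° and is 82 high at the key, as expected. The plan is to straddle the stud loosely with the jaws tangential, then sweep clockwise. First I'll check IK for the whole arc.

```bash
cat >> h.py <<'E'
C=np.array([528.7,-176.3])
def pose(b,z,s,r=44.3):
    a=np.radians(b); y=s*np.array([-np.sin(a),np.cos(a),0]); zz=np.array([0,0,-1.])
    return np.array([C[0]+r*np.cos(a),C[1]+r*np.sin(a),z]),np.c_[np.cross(y,zz),y,zz]
E
python3 - <<'E'
from plant import *
from h import *
np.set_printoptions(precision=0,suppress=True)
for s in(1,-1):
    for b in(29,-20,-70,-125):
        q=solve_ik(*pose(b,80,s)); print(s,b,None if q is None else np.array(q))
E
```

```text
1 29 [ -26.   16.  104.   -0.   60. -145.]
1 -20 [-29.  18. 102.  -0.  60. -99.]
1 -70 [-33.  16. 104.  -0.  60. -53.]
1 -125 [-35.  11. 110.  -0.  59.   0.]
-1 29 [-26.  16. 104.  -0.  60.  35.]
-1 -20 [-29.  18. 102.  -0.  60.  81.]
-1 -70 [-33.  16. 104.  -0.  60. 127.]
-1 -125 None
```

```bash
python3 - <<'E'
from plant import *
from h import *
np.set_printoptions(precision=1,suppress=True)
p,R=pose(29,200,1); move_pose(p,R); move_gripper(0.33)
print(current_clock(),current_width(),current_ft_force())
p,R=pose(29,115,1); movel(p,150)
im=get_image("top"); im2=get_image("scene"); cv2.imwrite("pics/s1.png",im2["frame"][150:400,200:500,::-1].repeat(2,0).repeat(2,1))
p,R=pose(29,97,1); movel(p,60); f0=np.array(current_ft_force())
p,R=pose(29,81,1); movel(p,40)
print(current_clock(),f0,current_ft_force(),current_eef_pos())
E
```

```text
2.7167 0.32908932331474855 [-0.9 -0.6 -1.3]
4.5333 [ 0.6 -0.  -0.1] [ 1.1 -0.2  0.2] [ 567.4 -154.8   80.8]
```

View pics/s1.png

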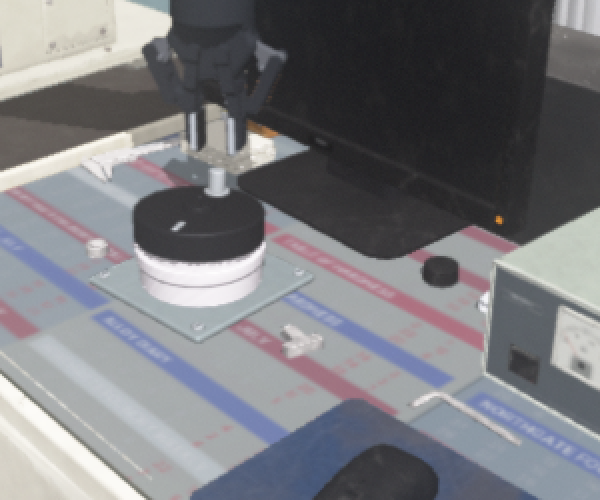

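The fingers hang astride the stud (crop px 217,180) with the lid visibly askew, and there was no contact on the way down. Next is the clockwise sweep, watching the force.

```bash
python3 - <<'E'
from plant import *
from h import *
np.set_printoptions(precision=1,suppress=True)
f0=np.array(current_ft_force()); b=29; n=0; log=[]
while b>-128:
    b-=2; p,R=pose(b,81,1); movel(p,45,R)
    f=np.array(current_ft_force())-f0; a=np.radians(b)
    ft=f@[-np.sin(a),np.cos(a),0]; fr=f@[np.cos(a),np.sin(a),0]
    log.append((b,ft,fr,f[2]))
    if ft>9 or np.linalg.norm(f)>25: break
print(np.array(log)[::3]); print(np.array(log)[-3:]); print(current_clock(),current_eef_pos())
E
```

```text
[[  27.     0.7   -1.2   -0.2]
 [  21.     1.1   -1.3   -1.3]
 [  15.     4.7   -0.9    0.2]
 [   9.     3.2    0.5    0.3]
 [   3.     2.5    0.2    0.3]
 [  -3.     2.4   -2.1   -0.9]
 [  -9.     3.    -1.6    0. ]
 [ -15.     1.5   -1.7   -0.5]
 [ -21.     1.6   -1.9   -0.6]
 [ -27.     2.    -1.8   -0.3]
 [ -33.     1.6   -0.7   -0.3]
 [ -39.     0.9   -2.    -0.4]
 [ -45.     1.3   -1.9   -0.8]
 [ -51.     1.4   -1.4    0. ]
 [ -57.     1.5   -1.1   -0.4]
 [ -63.     1.5   -1.6   -0.9]
 [ -69.     0.9   -1.1    0.6]
 [ -75.     0.8   -1.3   -0.4]
 [ -81.     1.3   -0.1    0.1]
 [ -87.     1.6   -0.2   -0.7]
 [ -93.     0.2   -0.5   -0.3]
 [ -99.    -0.3    0.1   -0.4]
 [-105.     0.6   -0.3    0.1]
 [-111.    -0.5    1.7   -0.2]
 [-117.     6.4   -2.1   -2.6]]
[[-117.     6.4   -2.1   -2.6]
 [-119.     7.8   -3.    -1.7]
 [-121.     9.7   -3.1   -1.8]]
23.2833 [ 509.  -215.5   82.7]
```

```bash
python3 - <<'E'
from plant import *
from h import *
np.set_printoptions(precision=1,suppress=True)
p,R=pose(-116,81,1); movel(p,60,R); print(current_ft_force())
p,R=pose(-116,150,1); movel(p,200,R)
import math
b=-116; a=np.radians(b)
q=solve_ik([430,-330,260],R); goto_joints(q); print(current_clock())
im=get_image("top"); s=get_image("scene")
e,bl,P,disk,l=lid(im); print(e,ray(im,[e[0]],74))
for x in bl: print(x)
q=P[(disk>0)&(l==0)]; q=q[np.isfinite(q[:,2])]
A=np.c_[q[:,:2]-C,np.ones(len(q))]; print("plane",np.linalg.lstsq(A,q[:,2],rcond=None)[0]*[100,100,1])
a=cv2.resize(im["frame"][205:330,255:385],(390,375)); c=cv2.resize(s["frame"][210:340,240:380],(400,375))
cv2.imwrite("pics/two.png",np.hstack([a,c])[:,:,::-1])
E
```

```text
[ 5.5 -1.8  0.7]
24.7667
((321.35589599609375, 265.5526123046875), (61.983863830566406, 66.13519287109375), 37.776424407958984) [[ 530.5 -174.3   74. ]]
(np.int32(28), array([296.6, 259.4]), array([ 542.5, -131.8,   73.8]))
(np.int32(59), array([344.1, 271.4]), array([ 520. , -212.8,   75.3]))
plane [-0.7 -0.7 72.8]
```

View pics/two.png

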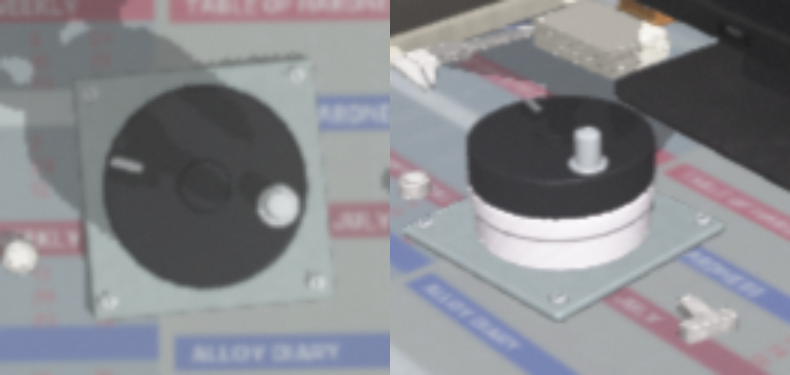

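The lid has turned about 136° and the key now bears about 73°. The top reads nearly level at 72.8, lower than I'd expect before pressing. I'll press on the boss with shut fingers and log force against height.

```bash
python3 - <<'E'
from plant import *
from h import *
np.set_printoptions(precision=1,suppress=True)
_,R=pose(-107,0,1); c=[529.3,-175.8]
move_gripper(0.0)
move_pose([*c,150],R); movel([*c,90],120); hold(.2); f0=np.array(current_ft_force()); log=[]
z=86
while z>70:
    movel([*c,z],30); f=np.array(current_ft_force())-f0; log.append((z,current_eef_pos()[2],*f))
    if f[2]>28: break
    z-=.8
print(np.array(log)); print(current_clock())
movel([*c,110],100); print(current_clock())
E
```

```text
[[ 86.   85.8  -0.4   0.7   0.4]
 [ 85.2  85.1   0.6   0.7   0.7]
 [ 84.4  84.3  -0.4  -0.    0.8]
 [ 83.6  83.5  -0.2  -0.3   0.8]
 [ 82.8  82.7  -0.   -0.9   0.6]
 [ 82.   81.9  -0.    0.1   1.1]
 [ 81.2  81.1  -0.8  -1.2   0.6]
 [ 80.4  80.4   0.    1.2   1. ]
 [ 79.6  79.5  -0.8  -0.2   1.1]
 [ 78.8  79.1  -0.3  -0.2   2. ]
 [ 78.   79.   -2.7   2.2   8.2]
 [ 77.2  79.   -5.3   2.6  12.7]
 [ 76.4  79.   -7.6   4.4  18.4]
 [ 75.6  79.  -10.2   4.3  24. ]
 [ 74.8  78.9 -12.7   6.3  28.5]]
30.75
31.25
```

Contact came at 79.0, which is exactly the boss's home height, and it didn't move under 28 N. I'll check the key side by touch as well, then look once more.

```bash
python3 - <<'E'
from plant import *
from h import *
np.set_printoptions(precision=1,suppress=True)
_,R=pose(-107,0,1); a=np.radians(73); c=np.array([529.3,-175.8])+44*np.array([np.cos(a),np.sin(a)])
movel([*c,100],120,R); movel([*c,84],80); hold(.2); f0=np.array(current_ft_force()); log=[]
z=81
while z>66:
    movel([*c,z],30); f=np.array(current_ft_force())-f0; log.append((z,current_eef_pos()[2],f[2]))
    if f[2]>20: break
    z-=.8
print(np.array(log)[-9:]); 
movel([*c,130],150); goto_joints(solve_ik([430,-330,260],R)); print(current_clock())
im=get_image("top"); s=get_image("scene")
P=cloud(im); v,u=np.mgrid[:480,:640]; d=np.hypot(P[...,0]-529.3,P[...,1]+175.8)
m=(d<54)&(d>18)&(np.hypot(P[...,0]-516.4,P[...,1]+218)>14)&(np.nan_to_num(P[...,2])>60); q=P[m]
A=np.c_[q[:,:2]-[529.3,-175.8],np.ones(len(q))]; print(len(q),"plane",np.linalg.lstsq(A,q[:,2],rcond=None)[0]*[100,100,1])
x=cv2.resize(im["frame"][205:330,255:385],(390,375)); y=cv2.resize(s["frame"][210:340,240:380],(400,375))
cv2.imwrite("pics/end.png",np.hstack([x,y])[:,:,::-1])
E
```

```text
[[77.  76.9  0.1]
 [76.2 76.1  0.8]
 [75.4 75.3  0.2]
 [74.6 74.6  0.3]
 [73.8 74.5  5.4]
 [73.  74.5 10. ]
 [72.2 74.4 14.3]
 [71.4 74.4 19.4]
 [70.6 74.2 24.2]]
37.3917
2486 plane [-0.1  0.  72.3]
```

View pics/end.png

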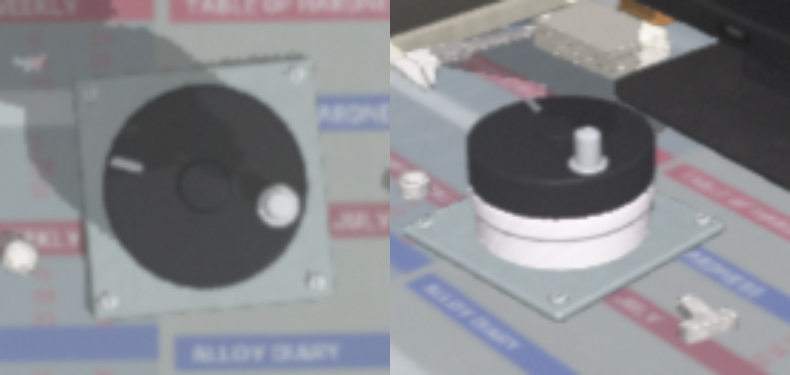

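The top picture shows the lid level and concentric on the plate. The specimen (18,257) and tee (710,315) appear where they were, and the fitted plane is flat at z≈72–73. I'm handing it in.

```bash
python3 -c "
from plant import *
print(current_clock()); print(sign_off())"
```

```text
37.4917
the job is handed in; nothing more can be done
None
```

The lid is home and level on the jar. I handed the job in at 37.5 s with the arm clear of everything.

- **Turning:** I straddled the stud loosely with the fingers and swept it about 136° (2.37 rad) clockwise. It stopped against the notch wall, with the tangential force rising to about 10 N.
- **Pressing:** I then pressed with shut fingers, 28 N on the boss and 24 N over the key.
- **Last checks:**
    - The boss met the fingers at z = 79.0, its home height, and didn't give.
    - The key bar met them at 74.5, about 1.5 mm above the home flat-top height of 73, which fits a raised bar.
    - The camera's fit of the lid top is flat, with no measurable slope, at z ≈ 72.3 against 73 expected; the calibration is good to about 2 mm.
    - The specimen and the casting look unmoved in the pictures. I didn't check the loupe or hex key again at the end, but the arm never worked near them.
- **One thing that disagreed:** The lid already measured level at home height before I pressed. It seems to have passed its catches at the end of the turn, when the tool also read about 2 N of vertical force. I never felt a distinct snap, so the presses confirmed the lid was home rather than putting it there.

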